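# Find the loose terminal bolt and hold its cap open

## Robot

A 6-joint arm with a two-finger parallel gripper is mounted at the origin on the work surface. World frame = base frame: x ahead of the robot, y to its left, z up, the work surface at z = 0. Lengths are in mm, angles in rad, forces in N, time in s.
With the tool pointing down it reaches from about 350 to 775 mm from the base axis. Payload 7.3 kg.
Tool frame: the origin (TCP) lies midway between the tips of the shut fingers; the grasp point (between the pads) lies 19 mm behind it (bot.tcp_to_grasp is the distance from the TCP to the grasp point, in mm); z points along the fingers, y is the line along which they close (so a half turn about z gives the same grasp; the last joint's range is limited). The gripper opens to 92 mm and grips with 3 to 60 N. Pads are 19 mm wide; open, the fingers measure 130 mm over their backs; the gripper's body (75 mm by 190 mm) begins 47 mm behind the grasp point.
Start: joints at [1.07, 0.342, 1.524, -0, 1.275, -0.146], TCP at [182.373, 492.326, 226.741] pointing down, gripper open.
Joint ranges: [-2.53, 2.53], [-0.77, 2.02], [0.04, 2.7], [-1, 4.14], [0.28, 2.66], [-3.11, 3.11]. Speed limits (rad/s): [2.57, 2.57, 3.14, 3.14, 3.14, 3.14].

## Interface

Orientations are given as [roll, pitch, yaw] about the fixed x, y, z axes, in that order (R = Rz(yaw) Ry(pitch) Rx(roll)).
In Python, from plant import bot, viewer gives the robot as it stands. The module is installed in compiled form; this text tells all that it offers.
- The arm moves only by the shell command python3 -m handwheel 'ROWS'. ROWS is text: rows parted by semicolons, each of 7 numbers parted by spaces: the shift along the tool's x, y, z scaled (see below), then the turn, a rotation vector about the tool's x, y, z scaled (see below), then the opening, from -1 (shut) to 1 (fully open), so that 0 is half open. In form: tx ty tz rx ry rz gripper; .... A call has 1 to 8 rows; each row is the pose to reach, as a shift and turn from the pose commanded when the call began, along the tool's axes at that moment, turning the shorter way round; what a row does not reach only later rows make up. The controller multiplies each number of a shift by 10 cm and each number of a turn by pi rad. A row lasts 1/12 s, in which the tool goes at most 41.7 mm and 7.16 degrees, less where a joint would pass 70% of its speed; a pose out of reach is approached as far as the arm can. A call with a number of a shift or a turn outside -1 to 1 is refused whole. A call with a gripper value outside its range is refused whole. The fingers move at their own pace and stop on an object; the grip force is fixed at half the most. Time passes only in rows, so rows that repeat a pose let the fingers close. It gives the time, the measured TCP pose, the force, the opening and the grip force at its end, in the units of the state.
- bot.get_obs(): the state, without advancing time (a new reading comes with each control period).
- viewer.capture(name): name is "scene" or "top" or "wrist"; returns a dict with "frame" (400x640x3 uint8, red, green, blue), "fov_y" (degrees; the focal length in pixels is half the picture's height over the tangent of half this angle, whatever the lens; pixels are square), "cx", "cy" (the principal point, pixels), "dist_coeffs" ([k1, k2, p1, p2, k3] as OpenCV has them; the pictures are not rectified), "T" (4x4, takes a point from camera to world coordinates). Camera axes: x right, y down, z forward; pixel columns grow to the right and rows downward; lengths in mm; the calibration is good to about 2 mm. A picture is of the moment at which its call begins. There is no depth.
- bot.close_job(): hands the job in; it is judged then, once.
Trained networks look in a picture, given as the dict that the camera call returned (one of the last four; its "shot" number tells which), for a name from the list of things; names that differ only in an ending like _2 or _b are one class to them, and where a whole thing is asked for, a point or a joint stands for the part that bears it (a point fixed in the world has none). Each returns a list of dicts, best first, with "score" (0 to 1); they miss things now and then, are a little off and sometimes report something else, mostly with a low value. They report only what shows in the picture. A call takes as long as a camera call.
- viewer.recognise(target, picture): "centre" ([column, row] in pixels, amid what is visible of it).
- viewer.cut_out(target, picture): "pixels" (400x640 bool, what is visible of it) and "centre" ([column, row] in pixels, amid what is visible of it).
The state is a dict: "time": time; "joint_positions": joint angles; "dq": joint speeds; "tau": joint torques, N m; "tool_pos": TCP position; "tcp_rot": TCP orientation; "contact_force": force on the tool from outside, world axes, zero at the start; "moment": the same for the moment, N m; "grip_width": finger opening in mm; "finger_force": force on a finger pad.
Only numpy, scipy, OpenCV 4.12 (cv2) and the standard library are available. Lean on these libraries where they do the work, as an engineer would, in place of code of your own. Each camera call takes 0.05 s, during which the arm holds its last target. There are 200 camera calls.

## Task

One of the three bolts on the battery terminal block is loose: tap them from above with a light push until you find the one that sinks down and stays down. Then lift the cap of that same terminal by its tongue to at least 45 degrees open and finish while still holding it there with the fingers, so that a colleague can get at the clamp. Keep the other caps shut and leave the other things on the bench where they are.

Things in the scene. Friction and masses are not known exactly. Their poses are not given: they have to be found in the camera images.
- block_center (a point): Fixed black battery terminal block, 175 (x) by 270 mm (y). Point: middle of its flat deck, 30 mm above the bench; x to the block's back, within 0.35 rad of straight away from the robot, y left, z up. Three equal terminals 80 mm apart in y: bolt 62 mm in front of the point, capped chamber (walls 55 mm high) from 20 mm behind it. Exactly one bolt is loose, a different one each run; it does not show.
- bolt1_top (a point): Centre of the top of the left (+y of the block) terminal's steel hex bolt head: 20 mm across, 10 mm high, upright, its top 48 mm above the bench. Nothing stands within 27 mm of the head.
- bolt1 (a joint): How far that bolt has sunk, m: 0 at the start. A tight bolt gives no more than about 1 mm and then stands hard against a push. The loose one slides down under about 3 N, comes to a stop after 6 mm and stays down.
- cap1_grip (a point): Middle of the lifting tongue of the left (+y of the block) terminal's grey cap, 60 mm above the bench when shut. The tongue is a bar 14 mm wide (y) and high, reaching 42 mm forward from the cap plate (68 mm wide, 6 mm thick); the point is 28 mm in front of the plate, 14 mm behind the tongue's end. 23 mm of air under it, free on both sides. Axes as the block's when shut; they turn with the cap.
- cap1_hinge (a point): Point on that cap's hinge axis, which runs level along the block's y, at the back, 58.5 mm above the bench and 86 mm behind the tongue point.
- cap1 (a joint): Opening angle of that cap, rad: 0 shut; grows as the tongue swings up and back about the hinge; stop at 1.3. Light (50 to 90 g) and weakly sprung (0.03 N m/rad): it falls shut as soon as it is let go.
- bolt2_top (a point): Centre of the top of the middle terminal's steel hex bolt head: 20 mm across, 10 mm high, upright, its top 48 mm above the bench. Nothing stands within 27 mm of the head.
- bolt2 (a joint): How far that bolt has sunk, m: 0 at the start. A tight bolt gives no more than about 1 mm and then stands hard against a push. The loose one slides down under about 3 N, comes to a stop after 6 mm and stays down.
- cap2_grip (a point): Middle of the lifting tongue of the middle terminal's grey cap, 60 mm above the bench when shut. The tongue is a bar 14 mm wide (y) and high, reaching 42 mm forward from the cap plate (68 mm wide, 6 mm thick); the point is 28 mm in front of the plate, 14 mm behind the tongue's end. 23 mm of air under it, free on both sides. Axes as the block's when shut; they turn with the cap.
- cap2_hinge (a point): Point on that cap's hinge axis, which runs level along the block's y, at the back, 58.5 mm above the bench and 86 mm behind the tongue point.
- cap2 (a joint): Opening angle of that cap, rad: 0 shut; grows as the tongue swings up and back about the hinge; stop at 1.3. Light (50 to 90 g) and weakly sprung (0.03 N m/rad): it falls shut as soon as it is let go.
- bolt3_top (a point): Centre of the top of the right (-y of the block) terminal's steel hex bolt head: 20 mm across, 10 mm high, upright, its top 48 mm above the bench. Nothing stands within 27 mm of the head.
- bolt3 (a joint): How far that bolt has sunk, m: 0 at the start. A tight bolt gives no more than about 1 mm and then stands hard against a push. The loose one slides down under about 3 N, comes to a stop after 6 mm and stays down.
- cap3_grip (a point): Middle of the lifting tongue of the right (-y of the block) terminal's grey cap, 60 mm above the bench when shut. The tongue is a bar 14 mm wide (y) and high, reaching 42 mm forward from the cap plate (68 mm wide, 6 mm thick); the point is 28 mm in front of the plate, 14 mm behind the tongue's end. 23 mm of air under it, free on both sides. Axes as the block's when shut; they turn with the cap.
- cap3_hinge (a point): Point on that cap's hinge axis, which runs level along the block's y, at the back, 58.5 mm above the bench and 86 mm behind the tongue point.
- cap3 (a joint): Opening angle of that cap, rad: 0 shut; grows as the tongue swings up and back about the hinge; stop at 1.3. Light (50 to 90 g) and weakly sprung (0.03 N m/rad): it falls shut as soon as it is let go.
- screwdriver_grip (a point): Screwdriver lying to the left of the block, handle thickest part at this point. Not needed.
- tape_center (a point): Roll of tape lying flat to the right of the block, 96 mm diameter, 45 mm high; point at its centre. Not needed.
- drive_center (a point): Flat metal notebook drive, 100 x 70 x 12 mm, lying behind the block; point at its centre. Not needed.

How it is judged (in metres and radians):
On the way:
1. the loose bolt has been tapped and has sunk by more than 4 mm (value of joint any of bolt1, bolt2, bolt3 above 0.004 m), for 0.1 s.
At the end, for the whole second after the job is handed in: The loose bolt is down by more than 4 mm, the cap of that terminal stands open by more than 0.72 rad (41 degrees) and is touched by the fingers that hold it, and the other two caps are shut (under 0.15 rad) (((value of joint bolt1 above 0.004 m and value of joint cap1 above 0.72 rad and contact force between the fingers and cap1 above 0.1 N and value of joint each of cap2, cap3 below 0.15 rad) or (value of joint bolt2 above 0.004 m and value of joint cap2 above 0.72 rad and contact force between the fingers and cap2 above 0.1 N and value of joint each of cap1, cap3 below 0.15 rad) or (value of joint bolt3 above 0.004 m and value of joint cap3 above 0.72 rad and contact force between the fingers and cap3 above 0.1 N and value of joint each of cap1, cap2 below 0.15 rad))); the arm keeps its last pose, push and grip.
It fails at once if a cap is raised whose bolt has not been found loose (sunk) ((value of joint cap1 above 0.3 rad and value of joint bolt1 below 0.003 m) or (value of joint cap2 above 0.3 rad and value of joint bolt2 below 0.003 m) or (value of joint cap3 above 0.3 rad and value of joint bolt3 below 0.003 m)).
It fails at once if the screwdriver is disturbed (shifted more than 30 mm) (distance of screwdriver_grip from where it was at the start of the episode above 0.03 m).
It fails at once if the tape roll is disturbed (shifted more than 30 mm) (distance of tape_center from where it was at the start of the episode above 0.03 m).
It fails at once if the drive is disturbed (shifted more than 30 mm) (distance of drive_center from where it was at the start of the episode above 0.03 m).
It also fails if it takes over 48 s, if anything falls off the work surface, if the arm or the gripper's body presses on something with over 40 N, if the wrist force passes 120 N, or if a joint passes its speed limit or range.

## Working session

There is one attempt and no reset: what is moved stays moved. The work goes in short steps, Python scripts to look and compute and a shell command to move; the robot and the scene stay as the last step left them, time stands still between calls to the robot, and variables do not carry over. Pictures are saved under pics/ and viewed, at most 10 in all, crops included, and the job is handed in when it is done.

```bash
mkdir -p pics; cat > h.py <<'E'
import numpy as np, cv2
from plant import bot, viewer
def K(p):
    f=200/np.tan(np.radians(p["fov_y"])/2); return np.array([[f,0,p["cx"]],[0,f,p["cy"]],[0,0,1.]])
def ray(p,px):
    u=cv2.undistortPoints(np.array([[px]],float),K(p),np.array(p["dist_coeffs"],float))[0,0]
    T=np.array(p["T"]); return T[:3,3],T[:3,:3]@np.array([u[0],u[1],1])
def at_z(p,px,z):
    o,d=ray(p,px); return o+d*(z-o[2])/d[2]
def proj(p,P):
    T=np.linalg.inv(np.array(p["T"])); r=cv2.Rodrigues(T[:3,:3])[0]
    return cv2.projectPoints(np.array(P,float).reshape(-1,1,3),r,T[:3,3],K(p),np.array(p["dist_coeffs"],float))[0][:,0]
E
python3 - <<'E'
from h import *
o=bot.get_obs(); print({k:np.round(o[k],3) for k in ("time","tool_pos","tcp_rot","contact_force","grip_width")})
H={"bolt1_top":48,"cap1_grip":60,"block_center":30,"screwdriver_grip":15,"tape_center":22,"drive_center":6}
for c in("top","scene"):
    p=viewer.capture(c); cv2.imwrite(f"pics/{c}0.png",p["frame"][...,::-1])
    for t,z in H.items():
        for r in viewer.recognise(t,p)[:4]: print(c,t,round(r["score"],2),np.round(r["centre"]),np.round(at_z(p,r["centre"],z)))
E
```

```text
{'time': np.float64(0.0), 'tool_pos': array([182.17 , 491.949, 226.03 ]), 'tcp_rot': array([-3.14 , -0.   ,  2.787]), 'contact_force': array([0.108, 0.845, 0.116]), 'grip_width': np.float64(91.668)}
top cap1_grip 0.9 [296. 195.] [622.  76.  60.]
top block_center 0.97 [346. 213.] [587. -20.  30.]
top screwdriver_grip 0.58 [236. 235.] [548. 202.  15.]
top tape_center 0.8 [471. 202.] [ 605. -269.   22.]
top tape_center 0.63 [343. 193.] [628. -15.  22.]
top tape_center 0.52 [382. 181.] [651. -94.  22.]
top tape_center 0.2 [301. 198.] [620.  69.  22.]
top drive_center 0.85 [313. 141.] [741.  44.   6.]
scene bolt1_top 0.63 [315. 164.] [506.  52.  48.]
scene cap1_grip 0.64 [336. 195.] [620.  67.  60.]
scene block_center 0.7 [296. 202.] [592. -19.  30.]
scene block_center 0.59 [333. 188.] [577.  75.  30.]
scene screwdriver_grip 0.72 [381. 174.] [553. 210.  15.]
scene tape_center 0.85 [206. 236.] [ 627. -227.   22.]
scene drive_center 0.8 [346. 251.] [734.  57.   6.]
scene drive_center 0.44 [295. 204.] [579. -18.   6.]
```

View pics/top0.png

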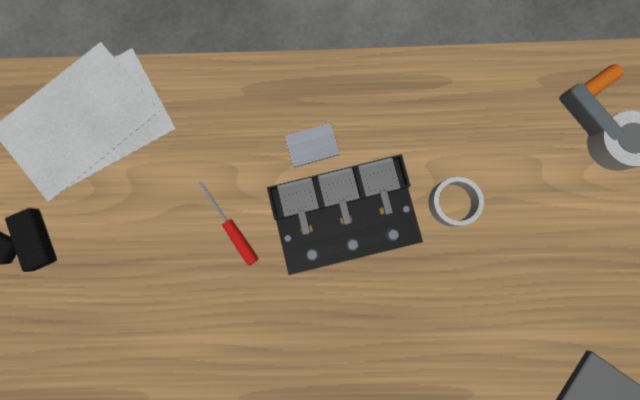

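View pics/scene0.png

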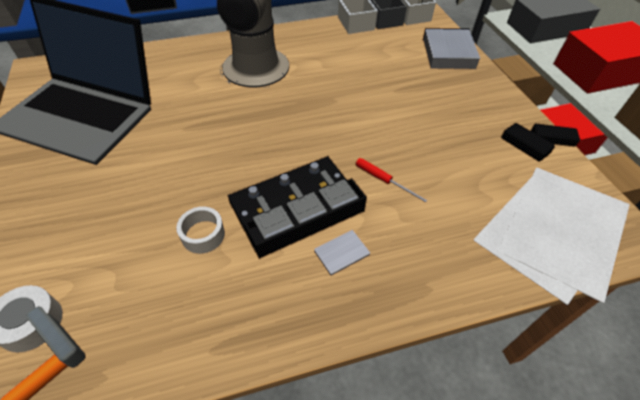

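The top view shows bolts near (312,254), (352,244) and (393,234), and tongue ends near (306,232), (347,221) and (389,211). The drive is behind the block, the tape right and the screwdriver left. In the scene view the bolts are near (315,167), (284,178) and (252,190). Next I fit the block pose.

```bash
python3 - <<'E'
from h import *
from scipy.optimize import least_squares
G={"top":[(312,254),(352,244),(393,234)],"scene":[(315,167),(284,178),(252,190)]}
P={}
for c in G:
    p=P[c]=viewer.capture(c); g=cv2.cvtColor(p["frame"],cv2.COLOR_RGB2GRAY).astype(float); L=[]
    for u,v in G[c]:
        w=np.clip(g[v-8:v+9,u-8:u+9]-75,0,None); Y,X=np.mgrid[-8:9,-8:9]
        L.append((u+(w*X).sum()/w.sum(),v+(w*Y).sum()/w.sum()))
    G[c]=L; print(c,np.round(L,1).tolist(),[np.round(at_z(p,q,46)).tolist() for q in L])
def W(s,pts):
    a=s[2];pts=np.array(pts,float);R=np.array([[np.cos(a),-np.sin(a),0],[np.sin(a),np.cos(a),0],[0,0,1]])
    return pts@R.T+[s[0],s[1],0]
B=[(-62,y,46) for y in(80,0,-80)]
for cs in(["top"],["scene"],["top","scene"]):
    r=least_squares(lambda s:np.concatenate([(proj(P[c],W(s,B))-G[c]).ravel() for c in cs]),[587,-20,.25])
    print(cs,np.round(r.x,3),np.round(r.fun,1))
s=r.x
print(W(s,[(-62,y,48) for y in(80,0,-80)]).round(1))
T=np.array(viewer.capture("wrist")["T"]);o=bot.get_obs();print(T.round(2))
E
```

```text
top [[311.6, 254.4], [352.4, 244.3], [393.1, 234.4]] [[508.0, 49.0, 46.0], [526.0, -29.0, 46.0], [543.0, -108.0, 46.0]]
scene [[312.6, 162.9], [282.2, 173.9], [250.5, 186.1]] [[500.0, 48.0, 46.0], [515.0, -31.0, 46.0], [532.0, -110.0, 46.0]]
['top'] [ 5.86361e+02 -1.58640e+01  2.20000e-01] [ 0.1 -0.  -0.   0.  -0.1  0. ]
['scene'] [ 5.76646e+02 -1.90580e+01  2.00000e-01] [-0.3  0.1  0.1  0.2  0.2 -0.3]
['top', 'scene'] [ 5.83734e+02 -1.72180e+01  2.14000e-01] [0.6 1.1 0.5 1.4 0.5 1.7 0.7 1.8 1.2 2.4 1.4 2.3]
[[ 506.2   47.8   48. ]
 [ 523.1  -30.4   48. ]
 [ 540.1 -108.5   48. ]]
[[ 3.5000e-01  9.0000e-01  2.6000e-01  1.1069e+02]
 [ 9.4000e-01 -3.3000e-01 -1.0000e-01  5.1882e+02]
 [ 0.0000e+00  2.8000e-01 -9.6000e-01  3.8396e+02]
 [ 0.0000e+00  0.0000e+00  0.0000e+00  1.0000e+00]]
```

```bash
python3 -m handwheel '-0.84 -0.62 0 0 0 -0.183 -1; -0.84 -0.62 0 0 0 -0.183 -1;-0.84 -0.62 0 0 0 -0.183 -1;-0.84 -0.62 0 0 0 -0.183 -1;-0.84 -0.62 0 0 0 -0.183 -1;-0.84 -0.62 0 0 0 -0.183 -1'
python3 -m handwheel '-0.37 -0.97 0.1 0 0 0 -1;-0.37 -0.97 0.1 0 0 0 -1;-0.37 -0.97 0.1 0 0 0 -1'
python3 -m handwheel '-0.37 -0.97 0.1 0 0 0 -1;-0.37 -0.97 0.1 0 0 0 -1;-0.37 -0.97 0.1 0 0 0 -1'
python3 -m handwheel '-0.37 -0.97 0.1 0 0 0 -1;-0.37 -0.97 0.1 0 0 0 -1;-0.37 -0.97 0.1 0 0 0 -1'
python3 -m handwheel '-0.37 -0.97 0.1 0 0 0 -1;-0.37 -0.97 0.1 0 0 0 -1;-0.37 -0.97 0.1 0 0 0 -1'
python3 -m handwheel '-0.37 -0.97 0.1 0 0 0 -1;-0.37 -0.97 0.1 0 0 0 -1;-0.37 -0.97 0.1 0 0 0 -1;-0.37 -0.97 0.1 0 0 0 -1;-0.37 -0.97 0.1 0 0 0 -1'
python3 - <<'E'
from h import *
p=viewer.capture("wrist"); cv2.imwrite("pics/w1.png",p["frame"][...,::-1])
for t,z in {"bolt1_top":48,"cap1_grip":60}.items():
    for r in viewer.recognise(t,p)[:4]: print(t,round(r["score"],2),np.round(r["centre"]),np.round(at_z(p,r["centre"],z)))
o=bot.get_obs(); print({k:np.round(o[k],3) for k in ("time","tool_pos","tcp_rot","contact_force","grip_width","joint_positions")})
E
```

```text
time: 1.35
tool_pos: [240.0, 404.6, 226.9]
tcp_rot: [3.141, 0.0, -2.919]
contact_force: [0.8, 0.1, 0.3]
grip_width: 56.6
finger_force: 0.0
time: 1.6
tool_pos: [297.6, 316.3, 216.3]
tcp_rot: [-3.14, -0.0, -2.924]
contact_force: [0.3, 0.7, 0.2]
grip_width: 36.5
finger_force: 0.0
time: 1.85
tool_pos: [355.6, 229.3, 206.5]
tcp_rot: [-3.141, 0.0, -2.926]
contact_force: [0.3, 0.7, -0.3]
grip_width: 16.6
finger_force: 0.0
time: 2.1
tool_pos: [413.3, 142.5, 196.5]
tcp_rot: [-3.141, 0.001, -2.926]
contact_force: [0.9, 0.8, 0.1]
grip_width: 1.0
finger_force: 0.0
time: 2.35
tool_pos: [470.8, 55.6, 186.4]
tcp_rot: [-3.14, 0.001, -2.926]
contact_force: [0.9, 0.1, 0.5]
grip_width: 0.1
finger_force: 0.0
time: 2.77
tool_pos: [526.2, -28.5, 176.1]
tcp_rot: [3.141, -0.001, -2.926]
contact_force: [0.9, -0.2, -0.6]
grip_width: 0.4
finger_force: 0.0
bolt1_top 0.84 [406. 195.] [507.  48.  48.]
bolt1_top 0.72 [236. 246.] [592. -99.  48.]
cap1_grip 0.58 [410. 246.] [552.  61.  60.]
cap1_grip 0.43 [403. 194.] [505.  41.  60.]
cap1_grip 0.2 [324. 205.] [530. -25.  60.]
{'time': np.float64(2.917), 'tool_pos': array([525.508, -26.739, 176.804]), 'tcp_rot': array([ 3.141, -0.   , -2.921]), 'contact_force': array([ 0.656,  0.675, -0.819]), 'grip_width': np.float64(0.537), 'joint_positions': array([-0.197,  0.39 ,  1.598,  0.   ,  1.154, -1.988])}
```

View pics/w1.png

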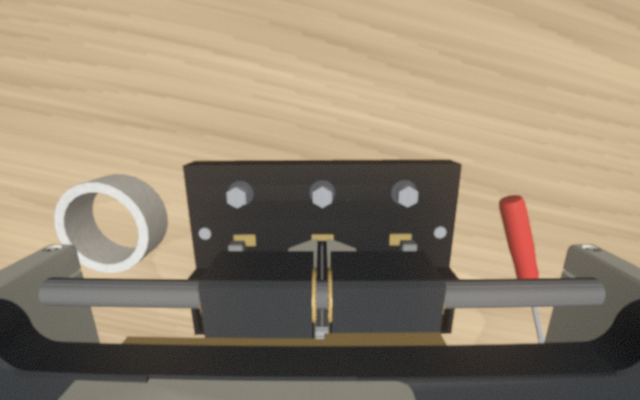

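The wrist view shows the bolts at (237,195), (322,195) and (405,195), square to the tool. The tongue ends sit near (236,247) and (409,247).

```bash
python3 - <<'E'
from h import *
p=viewer.capture("wrist")
for q in[(237,195),(322,195),(405.5,195)]: print(at_z(p,q,48).round(1))
for q in[(235,245),(410,245)]: print("tongue",at_z(p,q,60).round(1))
s=[586.4,-15.9,.22];c,n=np.cos(.22),np.sin(.22)
f=lambda x,y,z:(s[0]+c*x-n*y,s[1]+n*x+c*y,z)
print(proj(p,[f(-62,80,48),f(-62,0,48),f(-62,-80,48),f(-22,80,60),f(-22,-80,60)]).round(0).tolist())
E
python3 -m handwheel '0 0 1 0 0 0 -1;0 0 1 0 0 0 -1;0 0 1 0 0 0 -1;0 0 1 0 0 0 -1;0 0 1 0 0 0 -1'
python3 -m handwheel '0 0 0.2 0 0 0 -1;0 0 0.2 0 0 0 -1;0 0 0.2 0 0 0 -1;0 0 0.2 0 0 0 -1'
python3 -m handwheel '0 0 0.04 0 0 0 -1;0 0 0.06 0 0 0 -1;0 0 0.08 0 0 0 -1;0 0 0.08 0 0 0 -1'
```

```text
[ 541.1 -103.5   48. ]
[524.  -26.5  48. ]
[507.1  49.1  48. ]
tongue [585.5 -95.9  60. ]
tongue [550.   63.4  60. ]
[[405.0, 196.0], [318.0, 196.0], [232.0, 196.0], [405.0, 241.0], [232.0, 241.0]]
time: 3.38
tool_pos: [525.7, -27.0, 76.8]
tcp_rot: [3.141, -0.001, -2.921]
contact_force: [0.6, -0.4, 0.6]
grip_width: 0.8
finger_force: 0.0
time: 3.72
tool_pos: [527.0, -27.9, 58.5]
tcp_rot: [-3.141, 0.003, -2.921]
contact_force: [-0.0, -0.4, 0.8]
grip_width: 0.4
finger_force: 0.0
time: 4.05
tool_pos: [525.9, -27.8, 48.5]
tcp_rot: [3.141, -0.0, -2.921]
contact_force: [-0.0, 0.1, 0.0]
grip_width: 0.2
finger_force: 0.0
```

```bash
for i in 1 2; do python3 -m handwheel '0 0 0.01 0 0 0 -1;0 0 0.015 0 0 0 -1;0 0 0.015 0 0 0 -1' | grep -E 'pos|force'; done
```

```text
tool_pos: [526.0, -27.9, 47.3]
contact_force: [-0.0, -0.4, 1.9]
finger_force: 0.8
tool_pos: [526.0, -27.9, 45.6]
contact_force: [-0.7, 0.1, 1.7]
finger_force: 0.9
```

```bash
for i in 1 2; do python3 -m handwheel '0 0 0.01 0 0 0 -1;0 0 0.015 0 0 0 -1;0 0 0.015 0 0 0 -1' | grep -E 'pos|force'; done
```

```text
tool_pos: [526.0, -27.9, 44.1]
contact_force: [-1.0, -0.1, 1.0]
finger_force: 0.7
tool_pos: [526.0, -27.9, 42.6]
contact_force: [-0.9, 0.7, 2.5]
finger_force: 0.6
```

```bash
for i in 1; do python3 -m handwheel '0 0 0.01 0 0 0 -1;0 0 0.015 0 0 0 -1;0 0 0.015 0 0 0 -1' | grep -E 'pos|force'; done
```

```text
tool_pos: [526.1, -27.9, 42.2]
contact_force: [-4.8, -0.1, 10.9]
finger_force: 5.8
```

Bolt 2 sank about 6 mm at 2 N and then met a hard stop, so it is the loose one. Next I rise, tilt the fingers forward and look at its tongue.

```bash
python3 -m handwheel '0 0 -0.4 0 0 0 -1;0 0 -0.8 0 0 0 -1;0 0 -1 0 0 0 -1;0 0 -1 0 0 0 -1' |head -2
python3 -m handwheel '-0.1 0 0 0 -0.194 0 -0.13;-0.2 0 0.1 0 -0.194 0 -0.13;-0.25 0 0.2 0 -0.194 0 -0.13;-0.25 0 0.2 0 -0.194 0 -0.13;-0.25 0 0.2 0 -0.194 0 -0.13;-0.25 0 0.2 0 -0.194 0 -0.13;-0.25 0 0.2 0 -0.194 0 -0.13;-0.25 0 0.2 0 -0.194 0 -0.13'
python3 - <<'E'
from h import *
p=viewer.capture("wrist"); cv2.imwrite("pics/w2.png",p["frame"][...,::-1])
for r in viewer.recognise("cap2_grip",p)[:3]: print(round(r["score"],2),np.round(r["centre"]),np.round(at_z(p,r["centre"],60)))
c,n=np.cos(.22),np.sin(.22)
B=np.array([525+62*c,-28+62*n,0])
f=lambda x,y,z:B+np.array([c*x-n*y,n*x+c*y,z])
print(proj(p,[f(-62,0,42),f(-22,-7,67),f(-22,7,67),f(20,0,67),f(-22,80,67),f(-62,80,48)]).round(0).tolist())
o=bot.get_obs(); R=np.array([[c,n],[-n,c]]);print("blockframe",R@(o["tool_pos"][:2]-B[:2]),o["tool_pos"],o["tcp_rot"],o["grip_width"])
E
```

```text
time: 5.63
tool_pos: [529.0, -28.4, 146.0]
time: 6.3
tool_pos: [549.3, -22.4, 121.4]
tcp_rot: [3.134, 0.604, -2.936]
contact_force: [-1.2, 0.4, -0.4]
grip_width: 39.4
finger_force: 0.0
0.68 [321. 241.] [627.  -6.  60.]
[[320.0, 129.0], [311.0, 199.0], [331.0, 199.0], [322.0, 234.0], [438.0, 198.0], [447.0, 134.0]]
blockframe [-36.24040721   0.1362293 ] [550.10899163 -22.24554794 121.87950066] [ 3.13984072  0.60354309 -2.92510533] 39.78666595885977
```

View pics/w2.png

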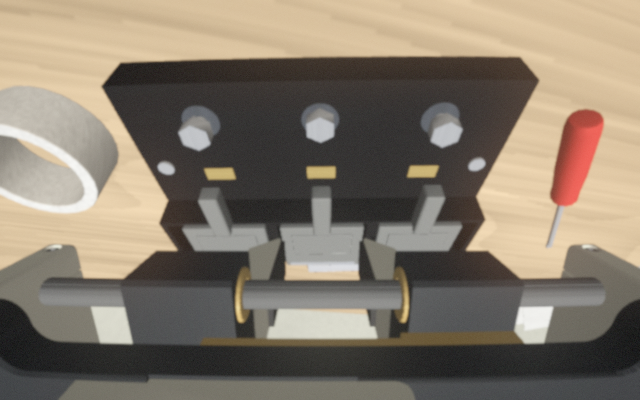

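The tongue of cap 2 spans columns 312–330, with its end at row ~187 and the plate front at ~223. My model said 199 and 234, so the tongue is nearer the robot than I assumed. I'll find it along x from several views.

```bash
python3 - <<'E'
from h import *
c,n=np.cos(.22),np.sin(.22)
B=np.array([525+62*c,-28+62*n,0]);R=np.array([[c,n],[-n,c]])
bf=lambda P:(R@(P[:2]-B[:2])).round(1)
p=viewer.capture("wrist")
for nm,q,z in[("end",(321,187),67),("plate",(321,223),61.5),("bolt2",(320,129),42),("bolt1",(446,134),48),("bolt3",(196,136),48),("end3",(209,188),67),("end1",(432,188),67)]: print(nm,bf(at_z(p,q,z)))
r=viewer.cut_out("cap2_grip",p)
for x in r[:3]:
    v,u=np.nonzero(x["pixels"]); print("cap",x["score"],u.min(),u.max(),v.min(),v.max())
    for vv in range(v.min(),v.min()+50,5): k=u[v==vv]; print(vv,k.min() if len(k) else 0,k.max() if len(k) else 0)
p=viewer.capture("top"); f=p["frame"]; print(p["T"][:3,3] if hasattr(p["T"],'shape') else p["T"])
im=cv2.imread("pics/top0.png")
cv2.imwrite("pics/topz.png",cv2.resize(im[150:280,260:430],None,fx=4,fy=4,interpolation=cv2.INTER_CUBIC))
for nm,q,z in[("end",(347.5,223),67),("end1",(306,234),67),("end3",(389,213),67)]: print(nm,bf(at_z(p,q,z)))
E
```

```text
end [-33.2  -0.1]
plate [14.8 -0.3]
bolt2 [-60.9  -0.6]
bolt1 [-61.7  78.8]
bolt3 [-60.8 -79.1]
end3 [-32.7 -74.2]
end1 [-32.   73.4]
cap 0.55 280 362 185 263
185 313 327
190 311 330
195 311 330
200 311 329
205 312 329
210 312 329
215 312 329
220 311 331
225 280 362
230 280 362
[535.94994535  10.6944614  777.91345923]
end [-20.4  -1.5]
end1 [-21.8  78.9]
end3 [-20.7 -81.4]
```

View pics/topz.png

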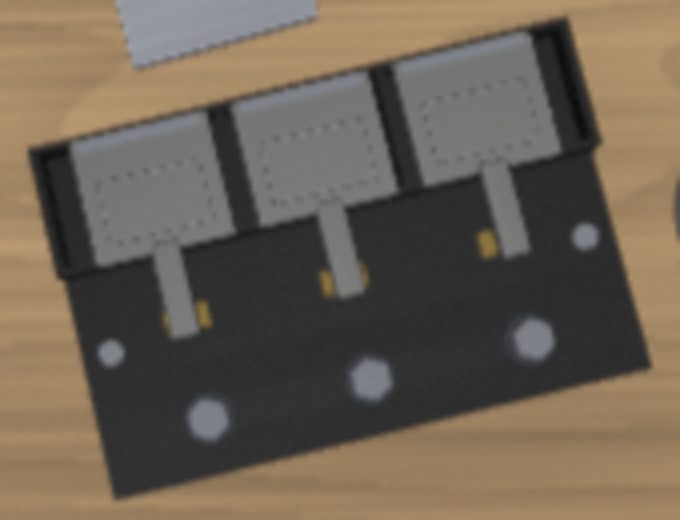

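The enlarged top view puts the tongue ends 21 mm in front of the point. In the wrist view, row 187 is the lower front edge and row 199 the upper one, so the model holds. I go in to grasp.

```bash
python3 -m handwheel '0.135 0 0.15 0 0 0 -0.13;0.135 0 0.3 0 0 0 -0.13;0.135 0 0.45 0 0 0 -0.13;0.135 0 0.6 0 0 0 -0.13;0.135 0 0.7 0 0 0 -0.13;0.135 0 0.8 0 0 0 -0.13;0.135 0 0.8 0 0 0 -0.13;0.135 0 0.8 0 0 0 -0.13'
python3 -m handwheel '0 0 0 0 0 0 -1;0 0 0 0 0 0 -1;0 0 0 0 0 0 -1;0 0 0 0 0 0 -1;0 0 0 0 0 0 -1;0 0 0 0 0 0 -1;0 0 0 0 0 0 -1;0 0 0 0 0 0 -1'
python3 - <<'E'
from h import *
c,n=np.cos(.22),np.sin(.22)
B=np.array([525+62*c,-28+62*n]);R=np.array([[c,n],[-n,c]])
o=bot.get_obs();b=R@(o["tool_pos"][:2]-B);print("block",b,o["tool_pos"][2],o["tcp_rot"],o["joint_positions"].round(2) if hasattr(o["joint_positions"],'round') else o["joint_positions"])
# arc about hinge (78,58.5), rows in start tool axes
t=np.pi-0; th=o["tcp_rot"][1]
z=np.array([np.sin(th),-np.cos(th)]);x=np.array([-np.cos(th),-np.sin(th)])
h=np.array([78,58.5]);v=np.array([b[0],o["tool_pos"][2]])-h
for a in np.linspace(0.12,0.96,8):
    C,S=np.cos(a),np.sin(a); w=np.array([C*v[0]+S*v[1],-S*v[0]+C*v[1]])-v
    print(round(a,2),(w@x/100).round(3),(w@z/100).round(3),"ry",round(a/np.pi,3))
p=viewer.capture("wrist"); cv2.imwrite("pics/w3.png",p["frame"][...,::-1])
E
```

```text
time: 7.22
tool_pos: [596.4, -10.7, 68.9]
tcp_rot: [3.138, 0.565, -2.93]
contact_force: [0.3, -0.1, -1.3]
grip_width: 40.3
finger_force: 0.0
time: 7.88
tool_pos: [597.5, -11.0, 71.1]
tcp_rot: [3.139, 0.569, -2.93]
contact_force: [-2.5, 0.2, 9.4]
grip_width: 0.6
finger_force: 4.3
block [12.45973583  0.74329829] 71.10322197316856 [ 3.13931022  0.56946376 -2.92968946] [-0.29  0.48  2.02  1.12  0.29 -3.1 ]
0.12 -0.058 -0.055 ry 0.038
0.24 -0.123 -0.102 ry 0.076
0.36 -0.193 -0.141 ry 0.115
0.48 -0.267 -0.172 ry 0.153
0.6 -0.344 -0.193 ry 0.191
0.72 -0.423 -0.205 ry 0.229
0.84 -0.503 -0.208 ry 0.267
0.96 -0.583 -0.201 ry 0.306
```

View pics/w3.png

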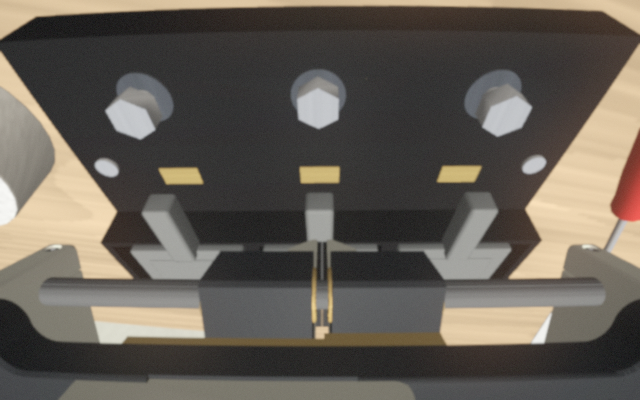

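The grasp missed. J5 and J6 hit their limits at 35° tilt, and the shut fingers rest on top of the cap behind the tongue (tongue end at (320,205)). I back off and use a smaller tilt.

```bash
python3 -m handwheel '0 0 -0.2 0 0 0 -1;0 0 -0.4 0 0 0 -1;0 0 -0.7 0 0 0 -1;0 0 -0.7 0 0 0 -1;0 0 -0.7 0 0 0 -1'
python3 -m handwheel '0 0 0 0 0.11 0 -0.13;0 0 0 0 0.11 0 -0.13;0 0 0 0 0.11 0 -0.13;0 0 0 0 0.11 0 -0.13;0 0 0 0 0.11 0 -0.13;0 0 0 0 0.11 0 -0.13;0 0 0 0 0.11 0 -0.13;0 0 0 0 0.11 0 -0.13'
cat > st.py <<'E'
from h import *
c,n=np.cos(.22),np.sin(.22)
B=np.array([525+62*c,-28+62*n]);R=np.array([[c,n],[-n,c]])
o=bot.get_obs();b=R@(o["tool_pos"][:2]-B);th=o["tcp_rot"][1]
print("t",o["time"],"block",b.round(1),np.round(o["tool_pos"][2],1),"rot",np.round(o["tcp_rot"],3),"q",np.round(o["joint_positions"],2),"F",np.round(o["contact_force"],1),"grip",np.round(o["grip_width"],1),np.round(o["finger_force"],1))
z=np.array([np.sin(th),-np.cos(th)]);x=np.array([-np.cos(th),-np.sin(th)])
cur=np.array([b[0],o["tool_pos"][2]]); h=np.array([78,58.5])
E
python3 - <<'E'
from st import *
d=np.array([-10,60])+15*z-cur; print("to grasp tx tz",d@x/100,d@z/100,"ty",-b[1]/100)
E
```

```text
time: 8.35
tool_pos: [560.1, -19.4, 130.0]
tcp_rot: [3.14, 0.569, -2.929]
contact_force: [-0.1, -0.0, -0.4]
grip_width: 0.5
finger_force: 0.0
time: 9.02
tool_pos: [558.6, -18.4, 127.2]
tcp_rot: [3.136, 0.221, -2.929]
contact_force: [-0.6, -0.7, 0.4]
grip_width: 39.7
finger_force: 0.0
t 9.0167 block [-27.1   2.1] 127.2 rot [ 3.136  0.221 -2.929] q [-0.23  0.4   1.76  0.14  0.78 -2.1 ] F [-0.6 -0.7  0.4] grip 39.7 0.0
to grasp tx tz -0.01984402745284608 0.8434565586031713 ty -0.020611685925607512
```

```bash
python3 -m handwheel '-0.02 -0.02 0.15 0 0 0 -0.13;-0.02 -0.02 0.3 0 0 0 -0.13;-0.02 -0.02 0.45 0 0 0 -0.13;-0.02 -0.02 0.6 0 0 0 -0.13;-0.02 -0.02 0.75 0 0 0 -0.13;-0.02 -0.02 0.84 0 0 0 -0.13;-0.02 -0.02 0.84 0 0 0 -0.13;-0.02 -0.02 0.84 0 0 0 -0.13' | grep -E 'pos|contact'
python3 -m handwheel '0 0 0 0 0 0 -1;0 0 0 0 0 0 -1;0 0 0 0 0 0 -1;0 0 0 0 0 0 -1;0 0 0 0 0 0 -1;0 0 0 0 0 0 -1;0 0 0 0 0 0 -1;0 0 0 0 0 0 -1'
python3 - <<'E'
from st import *
v=cur-h
for k in np.arange(1,9):
    a=.12*k; g=-15*z; # grasp pt follows arc, tool turns .8a
    C,S=np.cos(a),np.sin(a); rot=lambda w,a:np.array([np.cos(a)*w[0]+np.sin(a)*w[1],-np.sin(a)*w[0]+np.cos(a)*w[1]])
    w=rot(cur+g-h,a)+h-rot(g,.8*a)-cur
    print(round(a,2),(w@x/100).round(3),(w@z/100).round(3),"ry",round(.8*a/np.pi,3))
E
```

```text
tool_pos: [579.5, -16.6, 46.7]
contact_force: [-0.0, 0.5, 0.6]
time: 10.35
tool_pos: [580.2, -16.1, 47.4]
tcp_rot: [3.139, 0.221, -2.929]
contact_force: [-1.8, 5.1, 5.6]
grip_width: 13.7
finger_force: 30.0
t 10.35 block [-5.6 -0.5] 47.4 rot [ 3.139  0.221 -2.929] q [-0.21  0.55  1.78  0.16  0.61 -2.12] F [-1.8  5.1  5.6] grip 13.7 30.0
0.12 -0.019 -0.1 ry 0.031
0.24 -0.049 -0.196 ry 0.061
0.36 -0.091 -0.288 ry 0.092
0.48 -0.143 -0.373 ry 0.122
0.6 -0.205 -0.452 ry 0.153
0.72 -0.275 -0.522 ry 0.183
0.84 -0.354 -0.583 ry 0.214
0.96 -0.439 -0.634 ry 0.244
```

```bash
python3 -m handwheel '-0.02 0 -0.1 0 0.031 0 -1;-0.05 0 -0.196 0 0.061 0 -1;-0.09 0 -0.288 0 0.092 0 -1;-0.143 0 -0.373 0 0.122 0 -1;-0.143 0 -0.373 0 0.122 0 -1'
python3 - <<'E'
from st import *
g=-15*z; G=cur+g-h; print("grasp angle",np.arctan2(G[1],-G[0]),np.hypot(*G))
rot=lambda w,a:np.array([np.cos(a)*w[0]+np.sin(a)*w[1],-np.sin(a)*w[0]+np.cos(a)*w[1]])
for k in range(1,6):
    a=.1*k; w=rot(G,a)+h-rot(g,.8*a)-cur
    print(round(a,2),(w@x/100).round(3),(w@z/100).round(3),"ry",round(.8*a/np.pi,3))
E
```

```text
time: 10.77
tool_pos: [584.9, -14.9, 86.9]
tcp_rot: [3.138, -0.172, -2.927]
contact_force: [-10.9, -0.1, 6.2]
grip_width: 13.4
finger_force: 30.0
t 10.7667 block [-0.6 -0.3] 86.9 rot [ 3.138 -0.172 -2.927] q [-0.13  0.68  1.37 -0.06  1.26 -1.89] F [-10.9  -0.1   6.2] grip 13.4 30.0
grasp angle 0.5161291091856993 87.47129083532928
0.1 -0.022 -0.081 ry 0.025
0.2 -0.051 -0.16 ry 0.051
0.3 -0.088 -0.234 ry 0.076
0.4 -0.133 -0.305 ry 0.102
0.5 -0.184 -0.37 ry 0.127
```

```bash
python3 -m handwheel '-0.022 0 -0.08 0 0.025 0 -1;-0.05 0 -0.16 0 0.05 0 -1;-0.088 0 -0.234 0 0.076 0 -1;-0.133 0 -0.305 0 0.102 0 -1;-0.16 0 -0.34 0 0.115 0 -1;-0.16 0 -0.34 0 0.115 0 -1;-0.16 0 -0.34 0 0.115 0 -1'
python3 - <<'E'
from st import *
g=-15*z; G=cur+g-h; print("grasp angle",np.arctan2(G[1],-G[0]),np.hypot(*G))
p=viewer.capture("scene"); cv2.imwrite("pics/s2.png",cv2.resize(p["frame"][100:300,150:450,::-1],None,fx=2.5,fy=2.5))
E
```

```text
time: 11.35
tool_pos: [604.4, -10.6, 117.3]
tcp_rot: [3.136, -0.53, -2.926]
contact_force: [-10.8, 3.3, 7.2]
grip_width: 13.8
finger_force: 30.0
t 11.35 block [19.3 -0.4] 117.3 rot [ 3.136 -0.53  -2.926] q [-0.07  0.92  0.9  -0.14  1.83 -1.86] F [-10.8   3.3   7.2] grip 13.8 30.0
grasp angle 0.9513629950071529 88.10586674659153
```

View pics/s2.png

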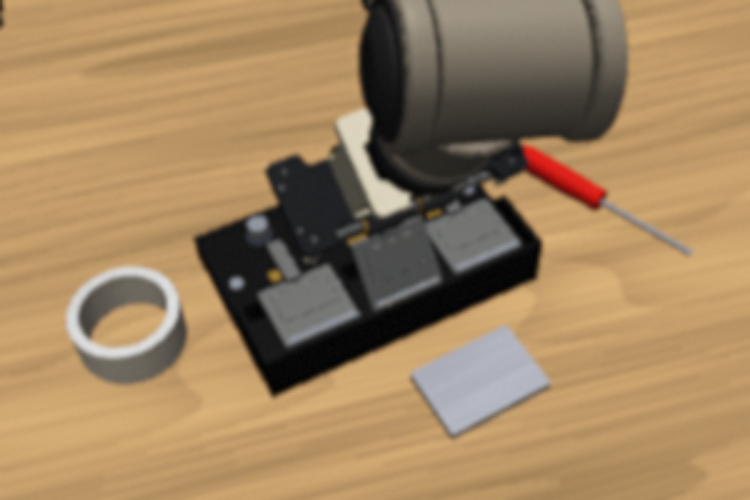

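The scene view shows the middle cap standing open (around (395,265), darker) with the gripper holding it. The outer caps are shut, and the tape, drive and screwdriver have not moved. The grip is 13.8 mm at 30 N with the cap at about 0.95 rad, so I hand it in.

```bash
python3 -c "
from plant import bot
print(bot.close_job())"
```

```text
the job is handed in; nothing more can be done
None
```

The loose bolt is the middle one (bolt 2), which sank about 6 mm and met a stop; its cap is held open by the tongue at about 0.95 rad (54°), the other caps stayed shut, nothing else on the bench looked moved, and the job was handed in at about 11.5 s without a verdict being returned.

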